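Roll two ring boxes onto their backs and rack the stamped one for dispatch

TASK

Of the two closed ring boxes standing on the bench, one is stamped underneath. With your fingertips roll both over onto their backs (the hinge side) to see the undersides, then push the stamped one along the bench, stamp towards you, fully home and square in the empty bay of the dispatch rack, like the boxes packed there; leave the other lying on its back on the bench, away from the rack. Never pinch, lift or carry a box or press hard on it, and do not disturb the packed boxes, the loupe or the tape roll.

Things in the scene. Friction and masses are not known exactly. Their poses are not given: they have to be found in the camera images.
- box_a_mid (a point): Centre of box a: a closed dark ring box, brass clasp on its front, 54 mm front to back (x), 54 wide (y), 42 high (z), about 120 g; the lid never opens. Axes are the box's own: x from front to hinge side (its back), z from underside to lid. Starts upright, front towards the robot, this point 21 mm above the bench. On its back: x straight down, point 27 mm up, 54 mm tall, 42 mm deep.
- box_b_mid (a point): Centre of box b: same shape, size, mass and axes as box a; the two look alike and swap places from run to run. Friction on the bench is about 0.6: a level push mostly slides a box; a fingertip against its upper front wall (about 28 mm up), moved up and over in an arc about the lower back edge, rolls it. Past about 52 degrees it falls onto its back by itself.
- box_a: The first ring box itself: origin at the centre of its underside, axes as box_a_mid.
- box_b: The second ring box itself, likewise.
- stamp (a point): Centre of the foil stamp (a 33 mm ring round the outline of a cut stone), flat in the middle of the underside, 21 mm from the centre of the box that carries it; hidden while that box stands upright.
- bay (a point): Where the centre of a box lies (27 mm above the bench) when fully home, lid against the rail, in the empty middle bay of the dispatch rack. x: level, into the bay, away from the robot; y: left along the rack; z: up. The rail's front face is 21 mm beyond this point; the mouth of the bay is 9 mm before it, so a box on its back ends 12 mm proud of the mouth.
- rack: Wooden dispatch rack fixed to the bench, axes as bay; origin at bench level in the middle of the rail's front face. Rail 44 mm high, 224 mm long; four tongues, 30 mm high, 8 mm thick, stick out 30 mm towards the robot and form three bays 64 mm wide, 72 mm apart, without a floor (boxes slide on the bench). The outer bays hold packed boxes.
- packed_1_mid (a point): Centre of the packed box in the left bay: a ring box as above, lying on its back, stamped underside towards the robot. Leave alone.
- packed_2_mid (a point): Centre of the packed box in the right bay, likewise. Leave alone.
- loupe: Folded loupe, 24 x 32 x 19 mm, loose near the front edge of the bench, between the two boxes; origin under its centre. Leave alone.
- tape_roll: Roll of masking tape, 91 mm across, 24 mm high, lying loose on the right of the bench; origin under its centre. Leave alone.

How it is judged (in metres and radians):
On the way:
1. both boxes lie on their backs, and the stamped one is not in the bay yet (angle between each of box_a_mid, box_b_mid's own x axis and vertical above 2.95 rad and x of box_a_mid in the frame of bay below -0.02 m), for 0.2 s.
At the end, for the whole second after the job is handed in: The stamped box lies on its back in the empty bay, stamp towards the robot, centre within 5 mm of home in depth and 8 mm sideways, square within 0.12 rad; the other box lies on its back, its centre more than 60 mm from the bay's (angle between each of box_a_mid, box_b_mid's own x axis and vertical above 2.95 rad and x of box_a_mid in the frame of bay between -0.005 and 0.005 m and y of box_a_mid in the frame of bay between -0.008 and 0.008 m and angle between the z axis of box_a_mid and the x axis of bay, either way round below 0.12 rad and x of stamp in the frame of bay below -0.015 m and horizontal distance between box_b_mid and bay above 0.06 m); the robot touches nothing.
It fails at once if a ring box is lifted or carried: its centre comes more than 47 mm above the bench (rolling over, it reaches 35 mm) (height (world z) of any of box_a_mid, box_b_mid above 0.047 m).
It fails at once if a ring box is pinched or pressed with over 30 N, other than while it rolls over or comes home in the bay ((contact force between the fingers and box_a above 30 N and (angle between box_a_mid's own x axis and vertical below 1.75 rad or angle between box_a_mid's own x axis and vertical above 2.95 rad) and x of box_a_mid in the frame of bay below -0.01 m) or (contact force between the fingers and box_b above 30 N and (angle between box_b_mid's own x axis and vertical below 1.75 rad or angle between box_b_mid's own x axis and vertical above 2.95 rad) and x of box_b_mid in the frame of bay below -0.01 m)).
It fails at once if a packed box is moved more than 15 mm (distance of any of packed_1_mid, packed_2_mid from where it was at the start of the episode above 0.015 m).
It fails at once if the loupe or the tape roll is moved more than 25 mm (distance of any of loupe, tape_roll from where it was at the start of the episode above 0.025 m).
It also fails if it takes over 72 s, if anything falls off the work surface, if the arm or the gripper's body presses on something with over 40 N, if the wrist force passes 120 N, or if a joint passes its speed limit or range.

ROBOT

A 6-joint arm with a two-finger parallel gripper is mounted at the origin on a cart in front of the work surface, level with it; the furniture and walls round the work are solid. World frame = base frame: x ahead of the robot, y to its left, z up, the work surface at z = 0. Lengths are in mm, angles in degrees, forces in N, time in s.
With the tool pointing down it reaches from about 300 to 850 mm from the base axis. Payload 4.2 kg.
Tool frame: the origin (TCP) lies on the centre line of the jaws, within the pads' length; the fingertips stand 14 mm ahead of it and the grasp point (between the pads) lies 5 mm behind it; x points along the fingers, y is the direction in which the jaws open and shut, and the axes are right-handed (so a half turn about x gives the same grasp; the last joint's range is limited). The gripper opens to 91 mm and grips with 3 to 60 N. Pads are 32 mm wide; open, the fingers measure 118 mm over their backs; the gripper's body (76 mm by 178 mm) begins 60 mm behind the grasp point.
Start: joints at [-74.714, 18.312, 89.639, -0, 72.044, -1.146], TCP at [162.661, -551.528, 227.976] pointing down, gripper open.
Joint ranges: [-177.97, 177.97], [-48.28, 115.42], [12.27, 149.76], [-77.06, 257.06], [2.81, 150.46], [-146.56, 146.56]. Speed limits (degrees/s): [147.25, 147.25, 180, 180, 180, 180].

INTERFACE

Orientations are given as [roll, pitch, yaw] about the fixed x, y, z axes, in that order (R = Rz(yaw) Ry(pitch) Rx(roll)).
In Python, from workcell import readout, optics, env gives the robot as it stands.
- The arm moves only by the shell command python3 -m creep 'ROWS' [OPENING] [FORCE]. ROWS is JSON, a list of rows, each an object with "translation": the shift along the world's x, y, z in cm, a list of three; "delta_rot": the turn, a rotation vector about the world's x, y, z in rad, a list of three. In form: [{"translation": [dx, dy, dz], "delta_rot": [rx, ry, rz]}, ...]. A call has 1 to 5 rows; each row shifts and turns the commanded pose from where the row before left it; what a row does not reach is not made up. A row lasts 1/12 s, in which the tool goes at most 41.7 mm and 7.16 degrees, less where a joint would pass 70% of its speed; a pose out of reach is approached as far as the arm can. A call with a gripper value outside its range is refused whole. OPENING is the gripper's target within -1 to 1 (fully open at 1, half-way at 0, shut at -1), set as the call begins (- or left out, the last holds). The fingers move at their own pace and stop on an object; FORCE is the grip in N (left out, the last holds). Time passes only in rows, so rows that do not move let the fingers close. It gives the time, the measured TCP pose, the force and the opening at its end, in the units of the state.
- readout.state(): the state, without advancing time (a new reading comes with each control period).
- optics.grab_frame(name): name is "side" or "top"; returns (picture, depth): 384x512x3 uint8, red, green, blue; 384x512 float32, mm along the optical axis (not along the pixel's ray), 0 where there is no reading.
- optics.camera_params(name): a dict with "mtx" (3x3 intrinsics, pixels), "R" (3x3) and "t" (3): a world point X has camera coordinates R X + t. Camera axes: x right, y down, z forward; pixel columns grow to the right and rows downward; lengths in mm; the calibration is good to about 2 mm. A picture is of the moment at which its call begins. camera_params takes no time and is no camera call.
- env.job_done(): hands the job in, once; it reports no verdict.
The state is a dict: "time_s": time; "qpos": joint angles; "qvel": joint speeds; "effort": joint torques, N m; "ee_pos": TCP position; "ee_rot": TCP orientation; "force": force on the tool from outside, world axes, zero at the start; "torque": the same for the moment, N m; "gripper_width": finger opening in mm.
Only numpy, scipy, OpenCV 4.12 (cv2) and the standard library are available. Lean on these libraries where they do the work, as an engineer would, in place of code of your own. Each camera call takes 0.05 s, during which the arm holds its last target.

## Working session

There is one attempt and no reset: what is moved stays moved. The work goes in short steps, Python scripts to look and compute and a shell command to move; the robot and the scene stay as the last step left them, time stands still between calls to the robot, and variables do not carry over. Pictures are saved under pics/ and viewed, and the job is handed in when it is done.

```bash
ls; mkdir -p pics
cat > h.py <<'E'
import numpy as np, cv2
from workcell import readout, optics, env
def grab(n,fn):
    p,d=optics.grab_frame(n); cv2.imwrite('pics/'+fn+'.png',p[:,:,::-1]); np.save('pics/'+fn+'.npy',d); return p,d
def ray(n,u,v,z):
    c=optics.camera_params(n);K=np.array(c['mtx']);R=np.array(c['R']);t=np.array(c['t'])
    o=-R.T@t; d=R.T@np.linalg.inv(K)@np.array([u,v,1.]); s=(z-o[2])/d[2]; return o+s*d
def cloud(n,d):
    c=optics.camera_params(n);K=np.array(c['mtx']);R=np.array(c['R']);t=np.array(c['t'])
    v,u=np.mgrid[:d.shape[0],:d.shape[1]]; P=np.stack([u,v,np.ones_like(u)],-1)@np.linalg.inv(K).T*d[...,None]
    return (P-t)@R
E
python3 - <<'E'
from h import *
np.set_printoptions(precision=2,suppress=True)
for n in('top','side'):
    grab(n,n+'0'); c=optics.camera_params(n); print(c, -np.array(c['R']).T@c['t'])
print(readout.state())
E
```

```text
pics
{'mtx': array([[349.31,   0.  , 251.4 ],
       [  0.  , 349.31, 185.7 ],
       [  0.  ,   0.  ,   1.  ]]), 'R': array([[ 0.03, -1.  ,  0.01],
       [-0.99, -0.03, -0.14],
       [ 0.14, -0.  , -0.99]]), 't': array([ 45.71, 493.88, 844.76])} [367.19  61.59 906.1 ]
{'mtx': array([[481.93,   0.  , 250.3 ],
       [  0.  , 481.93, 191.  ],
       [  0.  ,   0.  ,   1.  ]]), 'R': array([[-0.93, -0.36, -0.01],
       [-0.17,  0.48, -0.86],
       [ 0.32, -0.8 , -0.51]]), 't': array([ 482.94,  105.3 , 1041.34])} [140.03 955.58 629.27]
{'time_s': 0.1, 'qpos': array([-74.71,  18.35,  89.7 ,  -0.  ,  72.04,  -1.15]), 'qvel': array([ 0.04, -0.01, -0.19,  0.05,  0.07,  0.06]), 'effort': array([  0.  , -41.33, -23.25,   0.07,   0.04,  -0.  ]), 'ee_pos': array([ 162.55, -551.11,  227.21]), 'ee_rot': array([-90.99,  89.91, 105.44]), 'force': array([ 0.38,  0.47, -0.18]), 'torque': array([ 0.06, -0.02,  0.01]), 'gripper_width': 91.38301452823215}
```

View pics/top0.png

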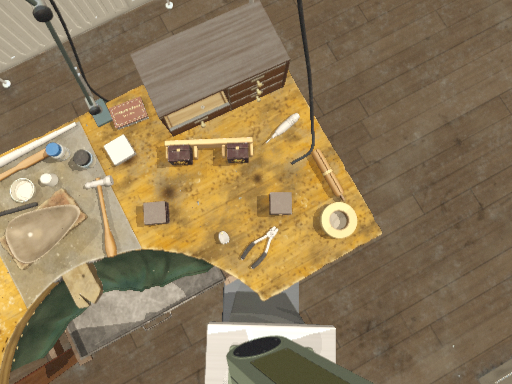

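View pics/side0.png

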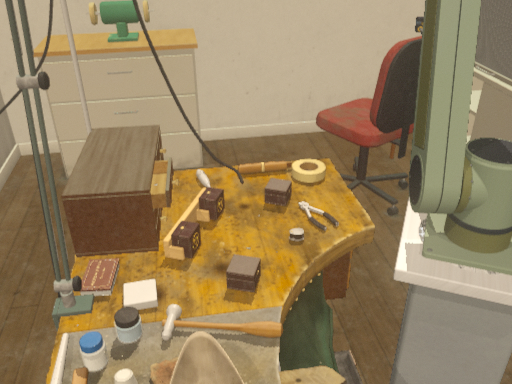

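The top view shows the upright boxes at about (155,213) and (280,204), and the rack at about (208,148) with the empty bay between the packed boxes. The loupe is at (223,238) and the tape roll at (339,220). Next I'll measure them.

Run:
```python
from h import *
np.set_printoptions(precision=1,suppress=True)
d=np.load('pics/top0.npy'); im=cv2.imread('pics/top0.png'); C=cloud('top',d)
cv2.imwrite('pics/top0z.png',cv2.resize(im[90:270,120:370],None,fx=3,fy=3,interpolation=cv2.INTER_CUBIC))
print('bench z',np.median(C[180:200,215:235,2]))
def rect(sl,zlo,zhi,name):
    v0,v1,u0,u1=sl; P=C[v0:v1,u0:u1].reshape(-1,3); m=(P[:,2]>zlo)&(P[:,2]<zhi)
    P=P[m]; r=cv2.minAreaRect(P[:,:2].astype(np.float32)); print(name,len(P),r,'z',np.median(P[:,2]), P[:,:2].mean(0))
rect((190,235,130,180),34,50,'box L')
rect((180,225,260,302),34,50,'box R')
rect((225,255,210,240),9,30,'loupe')
rect((195,245,312,365),15,35,'tape')
rect((125,172,155,265),38,50,'rail')
rect((142,172,163,196),47,65,'packedL')
rect((142,172,222,256),47,65,'packedR')
rect((220,270,235,285),6,60,'pliers')
```

```text
bench z 1.558121031840205
box L 496 ((418.3719482421875, 297.6988220214844), (53.853031158447266, 54.57331085205078), 7.130836009979248) z 43.42629753977523 [418.2 296.8]
box R 483 ((450.5477294921875, -13.43691635131836), (54.520267486572266, 52.715702056884766), 1.3287906646728516) z 43.81234635359158 [451.1 -13.2]
loupe 101 ((362.5653991699219, 126.34030151367188), (30.07822036743164, 22.781261444091797), 3.99149751663208) z 19.59405155345538 [362.8 126.9]
tape 806 ((418.0904541015625, -159.3991241455078), (98.78353881835938, 90.37523651123047), 35.212886810302734) z 25.773017238408016 [ 415.5 -161.8]
rail 517 ((581.0625, 172.60902404785156), (219.4287872314453, 78.8131332397461), 87.58704376220703) z 45.26483830122593 [597.6 171.7]
packedL 383 ((571.7221069335938, 241.76109313964844), (48.34153366088867, 75.84426879882812), 4.188480377197266) z 55.50784041591184 [568.6 244. ]
packedR 356 ((578.2596435546875, 97.7503433227539), (42.33540725708008, 53.02230453491211), 2.603222131729126) z 55.550169655993734 [577.4  98.2]
pliers 353 ((349.33184814453125, 44.52936553955078), (69.76114654541016, 118.456298828125), 65.28349304199219) z 11.511588016111595 [342.4  33.2]
```

View pics/top0z.png

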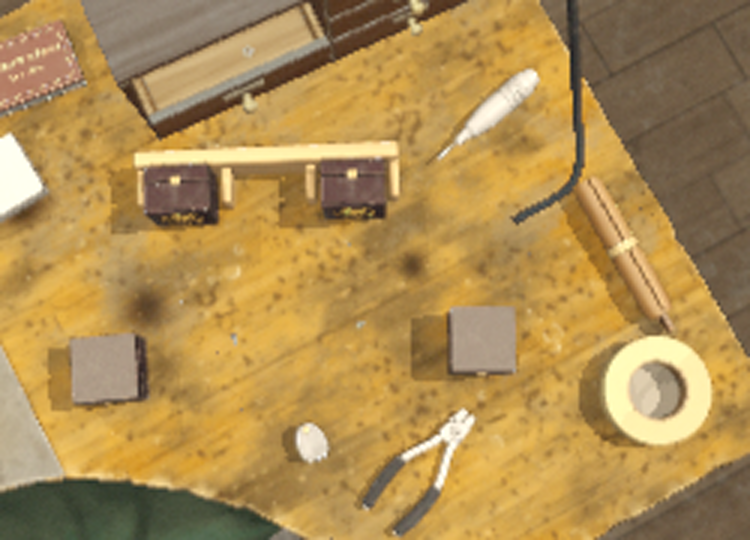

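Run:
```python
from h import *
from scipy.spatial.transform import Rotation as Ro
np.set_printoptions(precision=1,suppress=True)
d=np.load('pics/top0.npy'); im=cv2.imread('pics/top0.png'); C=cloud('top',d)
hsv=cv2.cvtColor(im,cv2.COLOR_BGR2HSV)
# rail top: per column at z 42..50 , light colour
m=(C[...,2]>41)&(C[...,2]<50)&(hsv[...,2]>150); m[:130]=0;m[165:]=0;m[:,:160]=0;m[:,260:]=0
P=C[m]; print(len(P),cv2.minAreaRect(P[:,:2].astype(np.float32)),P[:,2].mean())
mt=(C[...,2]>26)&(C[...,2]<36)&(hsv[...,2]>140); mt[:142]=0;mt[175:]=0;mt[:,:160]=0;mt[:,260:]=0
n,l,s,c=cv2.connectedComponentsWithStats(mt.astype(np.uint8))
for i in range(1,n):
    if s[i,4]>8: print('tongue',s[i],C[l==i].mean(0))
for a,b,nm in((163,196,'L'),(222,256,'R')):
    k=(C[...,2]>51)&(C[...,2]<60)&(hsv[...,2]<140);k[:140]=0;k[175:]=0;k[:,:a]=0;k[:,b:]=0
    P=C[k];r=cv2.minAreaRect(P[:,:2].astype(np.float32));print(nm,r)
# cable
for v in range(5,165,15):
    u=np.where(hsv[v,285:320,2]<70)[0]+285
    if len(u): print('cable',v,u.mean(),C[v,int(u.mean())])
s=readout.state(); print(Ro.from_euler('xyz',s['ee_rot'],degrees=True).as_matrix())
# things high near
print('max z in box area',C[100:260,120:330,2].max())
```

```text
443 ((581.6983032226562, 170.62355041503906), (57.90681076049805, 220.88198852539062), 3.9503397941589355) 45.36581150570718
tongue [249 143   4  12  37] [589.8  64.1  31.1]
tongue [193 145   5  13  40] [579.1 207.2  31.3]
tongue [198 144  28  12  63] [589.6 149.9  31.4]
tongue [166 147   2  12  23] [573.1 280.   30.9]
L ((567.4878540039062, 244.0867919921875), (40.26481246948242, 52.96772003173828), 4.130741119384766)
R ((577.3687744140625, 97.4791259765625), (39.155792236328125, 52.6092414855957), 1.8273494243621826)
cable 5 299.5 [762.2 -12.1 356.5]
cable 20 301.5 [755.4 -20.2 325. ]
cable 35 303.5 [747.8 -29.1 290.3]
cable 50 305.5 [739.3 -39.1 251.9]
cable 65 299.4 [1311.6 -185.7 -912.7]
cable 80 309.0 [716.6 -61.8 165.7]
cable 95 310.0 [698.9 -71.3 124.4]
cable 110 311.0 [677.9 -81.   82.8]
cable 125 311.5 [652.  -87.6  45.4]
cable 140 312.0 [619.2 -94.4  22.2]
[[-0.   0.3 -1. ]
 [ 0.  -1.  -0.3]
 [-1.  -0.  -0. ]]
max z in box area 906.0974187569232
```

```bash
python3 -m creep '[{"translation":[1.6,3.6,0],"delta_rot":[0,0,-0.025]},{"translation":[1.6,3.6,0],"delta_rot":[0,0,-0.025]},{"translation":[1.6,3.6,0],"delta_rot":[0,0,-0.025]},{"translation":[1.6,3.6,0],"delta_rot":[0,0,-0.025]},{"translation":[1.6,3.6,0],"delta_rot":[0,0,-0.025]}]' -0.56 10
python3 -m creep '[{"translation":[1.6,3.6,0],"delta_rot":[0,0,-0.025]},{"translation":[1.6,3.6,0],"delta_rot":[0,0,-0.025]},{"translation":[1.6,3.6,0],"delta_rot":[0,0,-0.025]},{"translation":[1.6,3.6,0],"delta_rot":[0,0,-0.025]},{"translation":[1.6,3.6,0],"delta_rot":[0,0,-0.022]}]'
python3 -m creep '[{"translation":[1.4,3.6,0],"delta_rot":[0,0,0]},{"translation":[1.4,3.6,0],"delta_rot":[0,0,0]},{"translation":[1.4,3.6,0],"delta_rot":[0,0,0]},{"translation":[1.4,3.6,0],"delta_rot":[0,0,0]},{"translation":[0,0,0],"delta_rot":[0,0,0]}]'
```

```text
time_s: 0.52
ee_pos: [242.8, -369.6, 227.5]
ee_rot: [-79.9, 90.0, 109.2]
force: [0.4, -0.1, 1.1]
gripper_width: 60.7
time_s: 0.93
ee_pos: [322.7, -189.6, 227.9]
ee_rot: [95.9, 90.0, -82.0]
force: [1.1, 0.1, -0.0]
gripper_width: 27.4
time_s: 1.35
ee_pos: [380.3, -42.0, 227.9]
ee_rot: [-114.7, 89.8, 68.1]
force: [0.2, -1.3, -0.5]
gripper_width: 20.2
```

```bash
cat >> h.py <<'E'
from scipy.spatial.transform import Rotation as Ro
def tool():
    s=readout.state(); M=Ro.from_euler('xyz',s['ee_rot'],degrees=True).as_matrix()
    print('t %.2f'%s['time_s'],'pos',np.round(s['ee_pos'],1),'x',np.round(M[:,0],3),'y ang %.1f'%np.degrees(np.arctan2(M[1,1],M[0,1])),'F',np.round(s['force'],1),'w %.1f'%s['gripper_width'])
E
python3 -m creep '[{"translation":[0.2,1.4,-3.0],"delta_rot":[0,0,0]},{"translation":[0.2,1.4,-3.8],"delta_rot":[0,0,0]},{"translation":[0.2,0.05,-4.0],"delta_rot":[0,0,0]},{"translation":[0.2,0,-4],"delta_rot":[0,0,0]},{"translation":[0,0,-3.9],"delta_rot":[0,0,0]}]'
python3 -c "
from h import *
tool();grab('side','s1');tool()
im=cv2.imread('pics/s1.png');cv2.imwrite('pics/s1z.png',cv2.resize(im[130:290,180:380],None,fx=4,fy=3.75))"
```

```text
time_s: 1.77
ee_pos: [386.8, -19.1, 39.6]
ee_rot: [165.4, 89.9, -12.3]
force: [1.1, -0.6, -0.5]
gripper_width: 19.9
t 1.77 pos [386.8 -19.1  39.6] x [ 0.002 -0.    -1.   ] y ang -87.7 F [ 1.1 -0.6 -0.5] w 19.9
t 1.82 pos [381.4 -18.8  33.7] x [-0.014  0.001 -1.   ] y ang -87.7 F [-2.8  0.3 -5.5] w 20.0
```

View pics/s1z.png

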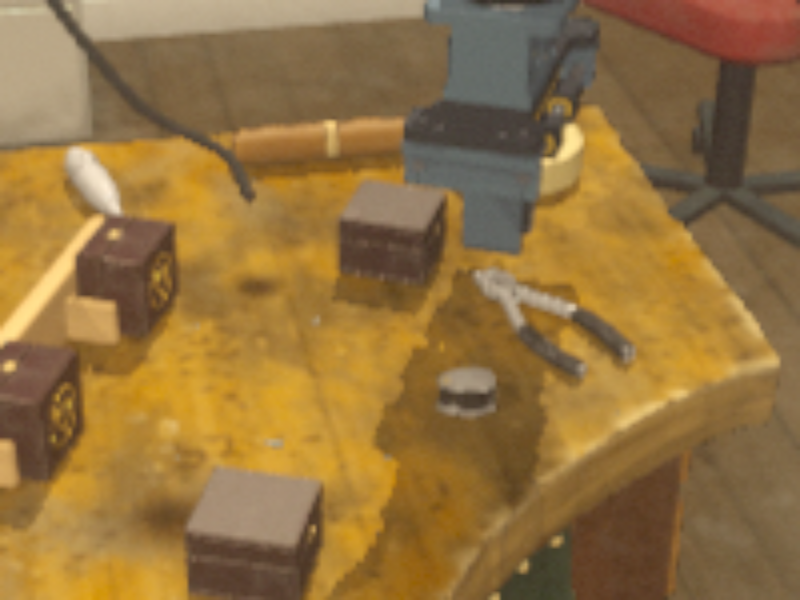

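The finger stands in front of the right box (s1z, about (500,220)) with a small gap to its front. The arm was still settling, so I'll run some idle rows first.

```bash
python3 -m creep '[{"translation":[0,0,0],"delta_rot":[0,0,0]},{"translation":[0,0,0],"delta_rot":[0,0,0]},{"translation":[0,0,0],"delta_rot":[0,0,0]}]';python3 -c "
from h import *
tool()"
```

```text
time_s: 2.07
ee_pos: [388.4, -19.4, 42.9]
ee_rot: [171.5, 89.7, -6.2]
force: [-0.3, -0.3, 0.2]
gripper_width: 20.1
t 2.07 pos [388.4 -19.4  42.9] x [ 0.004 -0.    -1.   ] y ang -87.7 F [-0.3 -0.3  0.2] w 20.1
```

```bash
python3 -m creep '[{"translation":[0.8,0.55,-0.2],"delta_rot":[0,0,-0.017]},{"translation":[0.5,0,0],"delta_rot":[0,0,0]},{"translation":[0.3,0,0],"delta_rot":[0,0,0]},{"translation":[0.3,0,0],"delta_rot":[0,0,0]},{"translation":[0,0,0],"delta_rot":[0,0,0]}]'
python3 -c "
from h import *
tool();p,d=grab('top','t2');tool()
C=cloud('top',d);P=C[180:225,262:302].reshape(-1,3);P=P[(P[:,2]>35)&(P[:,2]<50)]
print(cv2.minAreaRect(P[:,:2].astype(np.float32)))
cv2.imwrite('pics/t2z.png',cv2.resize(p[150:270,200:360,::-1],None,fx=4,fy=4))"
```

```text
time_s: 2.48
ee_pos: [406.7, -13.7, 39.9]
ee_rot: [171.7, 89.9, -7.0]
force: [0.4, 0.2, 0.5]
gripper_width: 20.2
t 2.48 pos [406.7 -13.7  39.9] x [ 0.002 -0.    -1.   ] y ang -88.7 F [0.4 0.2 0.5] w 20.2
t 2.53 pos [406.2 -13.7  39.6] x [ 0.001 -0.    -1.   ] y ang -88.7 F [ 0.  -0.1 -0.7] w 20.1
((0.0, 0.0), (0.0, 0.0), 0.0)
```

View pics/t2z.png

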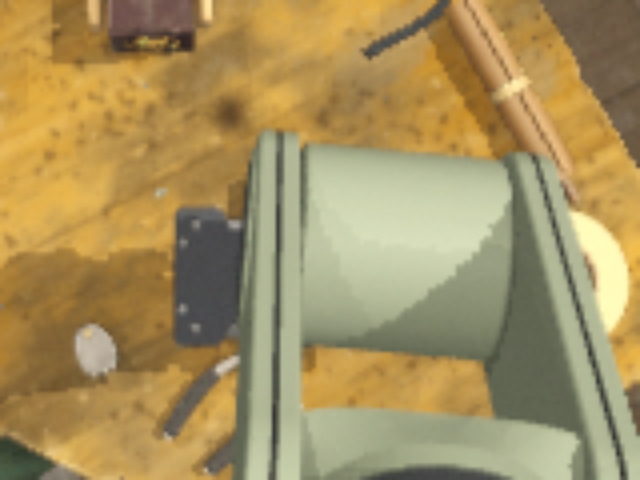

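The arm hides the right box from above, so I'll watch it from the side. Starting the arc now.

```bash
python3 -m creep '[{"translation":[0.3,0,0],"delta_rot":[0,0,0]},{"translation":[0.25,0,0.35],"delta_rot":[0,0,0]},{"translation":[0.25,0,0.35],"delta_rot":[0,0,0]},{"translation":[0.3,0,0.33],"delta_rot":[0,0,0]},{"translation":[0.3,0,0.33],"delta_rot":[0,0,0]}]'
python3 -c "
from h import *
tool();p,d=grab('side','s3');tool()
cv2.imwrite('pics/s3z.png',cv2.resize(p[150:240,230:350,::-1],None,fx=6,fy=6))"
```

```text
time_s: 2.95
ee_pos: [419.8, -13.5, 53.0]
ee_rot: [9.2, 90.0, -169.5]
force: [-0.5, -0.1, 0.4]
gripper_width: 19.8
t 2.95 pos [419.8 -13.5  53. ] x [-0. -0. -1.] y ang -88.7 F [-0.5 -0.1  0.4] w 19.8
t 3.00 pos [421.1 -13.6  53.5] x [ 0.002 -0.    -1.   ] y ang -88.7 F [-0.9  0.4  1. ] w 20.2
```

View pics/s3z.png

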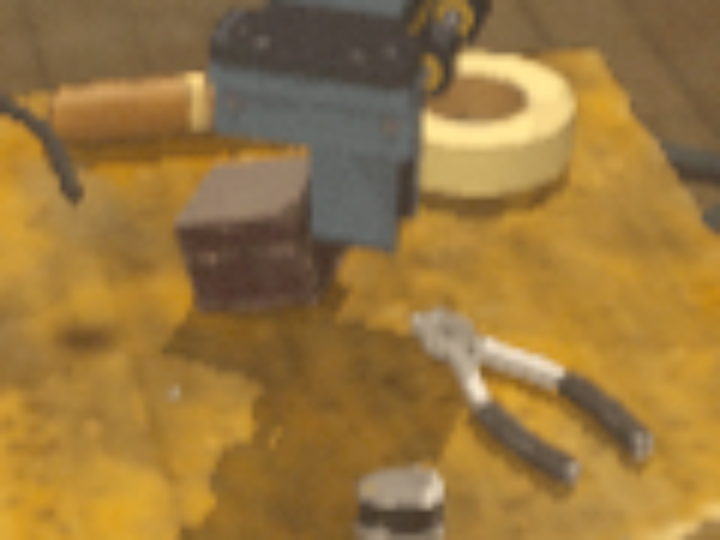

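The side view shows the right box tilting about its back edge, near (250,230), so the roll is working. Continuing.

```bash
python3 -m creep '[{"translation":[0.33,0,0.29],"delta_rot":[0,0,0]},{"translation":[0.33,0,0.29],"delta_rot":[0,0,0]},{"translation":[0.37,0,0.25],"delta_rot":[0,0,0]},{"translation":[0.37,0,0.25],"delta_rot":[0,0,0]},{"translation":[0.4,0,0.19],"delta_rot":[0,0,0]}]'
python3 -c "
from h import *
tool();p,d=grab('side','s4');tool()
cv2.imwrite('pics/s4z.png',cv2.resize(p[150:240,230:350,::-1],None,fx=6,fy=6))"
```

```text
time_s: 3.42
ee_pos: [437.9, -13.4, 65.8]
ee_rot: [-14.9, 90.0, 166.4]
force: [-2.8, 1.1, 5.4]
gripper_width: 20.1
t 3.42 pos [437.9 -13.4  65.8] x [-0.  0. -1.] y ang -88.7 F [-2.8  1.1  5.4] w 20.1
t 3.47 pos [439.1 -13.4  66.2] x [ 0.002  0.    -1.   ] y ang -88.7 F [-2.8  1.3  7.5] w 20.2
```

View pics/s4z.png

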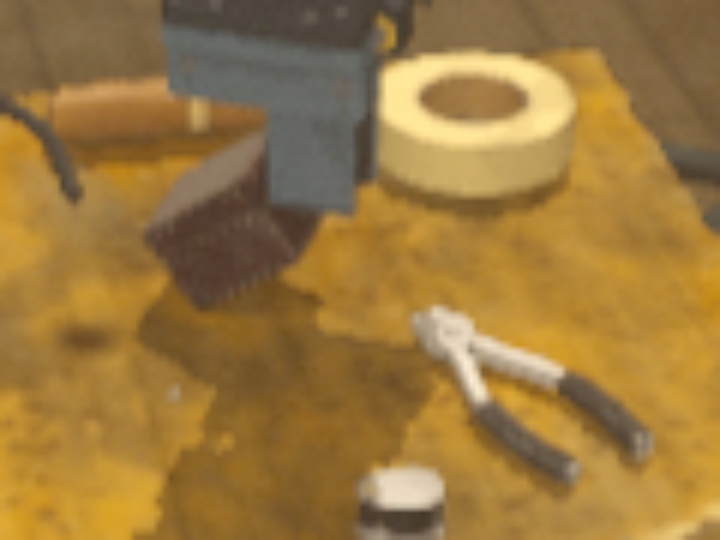

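The box is at about 35° and the pivot edge has held its place. Continuing over.

```bash
python3 -m creep '[{"translation":[0.36,0,0.25],"delta_rot":[0,0,0]},{"translation":[0.38,0,0.18],"delta_rot":[0,0,0]},{"translation":[0.4,0,0.15],"delta_rot":[0,0,0]},{"translation":[0.42,0,0.1],"delta_rot":[0,0,0]},{"translation":[0.42,0,0.1],"delta_rot":[0,0,0]}]'
python3 -c "
from h import *
tool();p,d=grab('side','s5');tool()
cv2.imwrite('pics/s5z.png',cv2.resize(p[150:240,230:350,::-1],None,fx=6,fy=6))"
```

```text
time_s: 3.88
ee_pos: [458.4, -13.6, 73.1]
ee_rot: [159.2, 89.9, -19.5]
force: [-0.5, -0.6, -0.4]
gripper_width: 19.6
t 3.88 pos [458.4 -13.6  73.1] x [ 0.001 -0.    -1.   ] y ang -88.7 F [-0.5 -0.6 -0.4] w 19.6
t 3.93 pos [459.5 -13.7  73.4] x [ 0.002 -0.    -1.   ] y ang -88.7 F [ 0.2 -0.4  1.5] w 20.1
```

View pics/s5z.png

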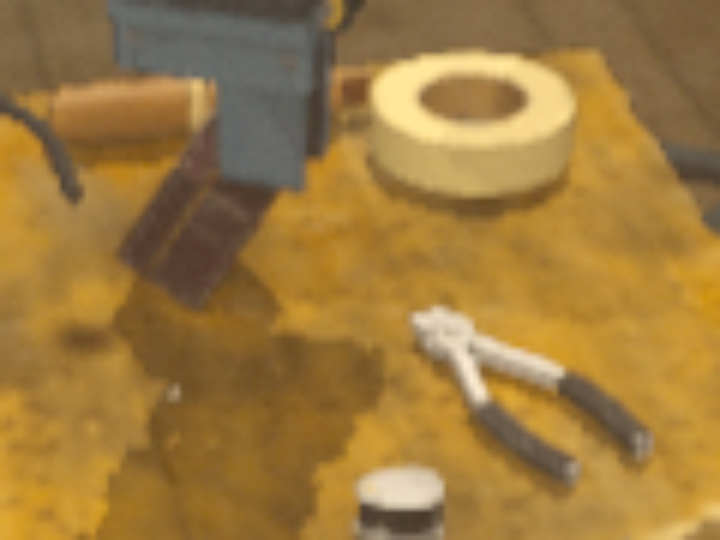

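The tilt is now about 52°. A little further and it should fall by itself.

```bash
python3 -m creep '[{"translation":[0.42,0,0.08],"delta_rot":[0,0,0]},{"translation":[0.42,0,0.05],"delta_rot":[0,0,0]},{"translation":[0.42,0,0.05],"delta_rot":[0,0,0]},{"translation":[0,0,0],"delta_rot":[0,0,0]},{"translation":[0,0,0],"delta_rot":[0,0,0]}]'
python3 -c "
from h import *
tool();p,d=grab('side','s6');tool()
cv2.imwrite('pics/s6z.png',cv2.resize(p[150:240,230:350,::-1],None,fx=6,fy=6))"
```

```text
time_s: 4.35
ee_pos: [470.2, -13.5, 74.8]
ee_rot: [31.7, 90.0, -147.0]
force: [-1.0, 0.4, 0.7]
gripper_width: 20.1
t 4.35 pos [470.2 -13.5  74.8] x [-0. -0. -1.] y ang -88.7 F [-1.   0.4  0.7] w 20.1
t 4.40 pos [469.9 -13.5  74.8] x [-0. -0. -1.] y ang -88.7 F [ 0.5 -0.6 -0.3] w 19.9
```

View pics/s6z.png

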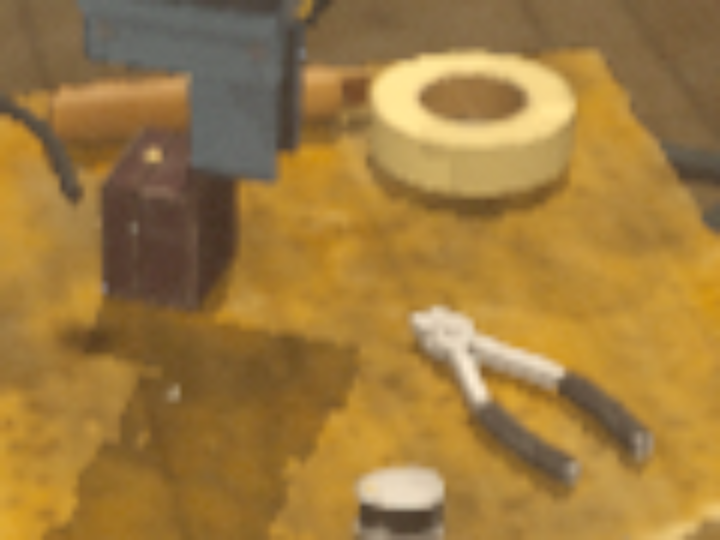

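The right box is on its back with the clasp on top, at (150,155) in s6z. I'll retreat up and over to the left box.

```bash
python3 -m creep '[{"translation":[-1.5,0,1.5],"delta_rot":[0,0,0]},{"translation":[-1.2,2.5,2.0],"delta_rot":[0,0,0.0]},{"translation":[-1.2,3.5,1.5],"delta_rot":[0,0,0.021]},{"translation":[-1.2,3.5,0],"delta_rot":[0,0,0.02]},{"translation":[-1.2,3.5,0],"delta_rot":[0,0,0.02]}]'
python3 -m creep '[{"translation":[-1.2,3.5,0],"delta_rot":[0,0,0.02]},{"translation":[-1.2,3.5,0],"delta_rot":[0,0,0.02]},{"translation":[-1.2,3.5,0],"delta_rot":[0,0,0]},{"translation":[-1.0,3.5,0],"delta_rot":[0,0,0]},{"translation":[-0.4,3.4,0],"delta_rot":[0,0,0]}]'
python3 -c "
from h import *
tool();p,d=grab('side','s7');tool()
cv2.imwrite('pics/s7z.png',cv2.resize(p[150:310,180:380,::-1],None,fx=4,fy=3.75))
p,d=grab('top','t7')
cv2.imwrite('pics/t7z.png',cv2.resize(p[90:270,120:370,::-1],None,fx=3,fy=3))
C=cloud('top',d);P=C[165:225,262:302].reshape(-1,3);P=P[(P[:,2]>47)&(P[:,2]<60)]
print(cv2.minAreaRect(P[:,:2].astype(np.float32)))"
```

```text
time_s: 4.82
ee_pos: [406.8, 117.6, 125.9]
ee_rot: [-171.0, 89.9, 13.7]
force: [1.3, 0.8, -1.0]
gripper_width: 19.9
time_s: 5.23
ee_pos: [354.9, 291.6, 124.9]
ee_rot: [28.5, 89.9, -144.4]
force: [0.5, -1.0, 0.4]
gripper_width: 20.2
t 5.23 pos [354.9 291.6 124.9] x [-0.001 -0.001 -1.   ] y ang -82.9 F [ 0.5 -1.   0.4] w 20.2
t 5.28 pos [356.4 297.6 125.3] x [ 0.002  0.006 -1.   ] y ang -82.7 F [2.6 4.8 0.1] w 20.1
((503.45550537109375, -12.900747299194336), (41.85914993286133, 53.89156723022461), 0.48849213123321533)
```

View pics/s7z.png

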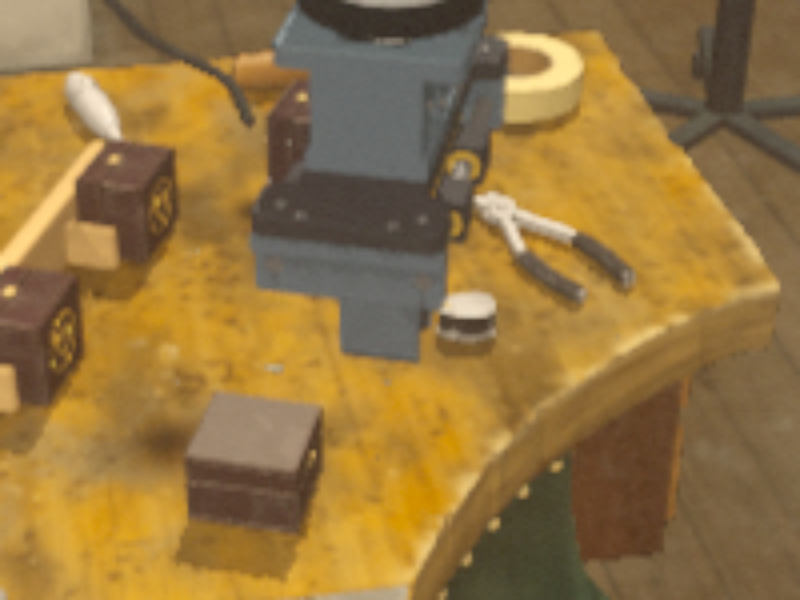

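View pics/t7z.png

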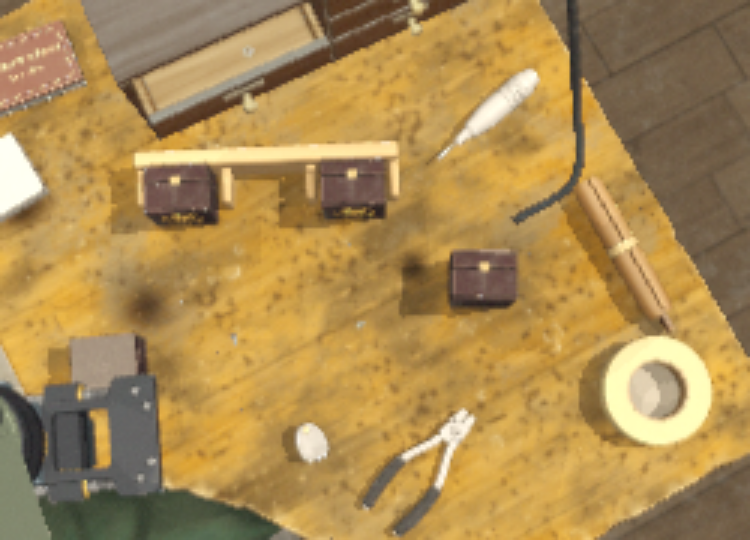

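The right box now lies at (503,-13), yaw about 0.5°. In the top view, at (485,300), its robot-facing side shows no gold, unlike the packed boxes, so the left box is probably the stamped one. I'll roll that over next.

```bash
python3 -m creep '[{"translation":[0,0,-2.8],"delta_rot":[0,0,0]},{"translation":[0,0,-2.8],"delta_rot":[0,0,0]},{"translation":[0,0,-2.8],"delta_rot":[0,0,0]},{"translation":[0,0,0],"delta_rot":[0,0,0]},{"translation":[0,0,0],"delta_rot":[0,0,0]}]';python3 -c "
from h import *
tool()"
```

```text
time_s: 5.75
ee_pos: [356.3, 289.1, 40.2]
ee_rot: [34.3, 89.8, -138.6]
force: [-0.6, 0.5, -0.3]
gripper_width: 20.0
t 5.75 pos [356.3 289.1  40.2] x [-0.003 -0.003 -1.   ] y ang -82.9 F [-0.6  0.5 -0.3] w 20.0
```

```bash
python3 -m creep '[{"translation":[0.8,0.17,0],"delta_rot":[0,0,0]},{"translation":[0.5,0.08,0],"delta_rot":[0,0,0]},{"translation":[0.3,0.05,0],"delta_rot":[0,0,0]},{"translation":[0.3,0.04,0],"delta_rot":[0,0,0]},{"translation":[0,0,0],"delta_rot":[0,0,0]}]'
python3 -m creep '[{"translation":[0.3,0.04,0],"delta_rot":[0,0,0]},{"translation":[0.25,0.03,0.35],"delta_rot":[0,0,0]},{"translation":[0.25,0.03,0.35],"delta_rot":[0,0,0]},{"translation":[0.3,0.04,0.33],"delta_rot":[0,0,0]},{"translation":[0.3,0.04,0.33],"delta_rot":[0,0,0]}]'
python3 -c "
from h import *
tool();p,d=grab('side','s8');tool()
cv2.imwrite('pics/s8z.png',cv2.resize(p[200:320,180:340,::-1],None,fx=5,fy=5))"
```

```text
time_s: 6.17
ee_pos: [377.1, 294.2, 41.7]
ee_rot: [-154.7, 89.9, 32.3]
force: [0.6, 0.3, -0.8]
gripper_width: 19.9
time_s: 6.58
ee_pos: [390.3, 295.7, 54.9]
ee_rot: [97.1, 90.0, -75.8]
force: [-0.7, -1.5, -0.3]
gripper_width: 19.9
t 6.58 pos [390.3 295.7  54.9] x [ 0. -0. -1.] y ang -82.9 F [-0.7 -1.5 -0.3] w 19.9
t 6.63 pos [391.4 296.2  55.6] x [ 0.002  0.001 -1.   ] y ang -82.9 F [-0.9 -0.2  1.5] w 20.3
```

View pics/s8z.png

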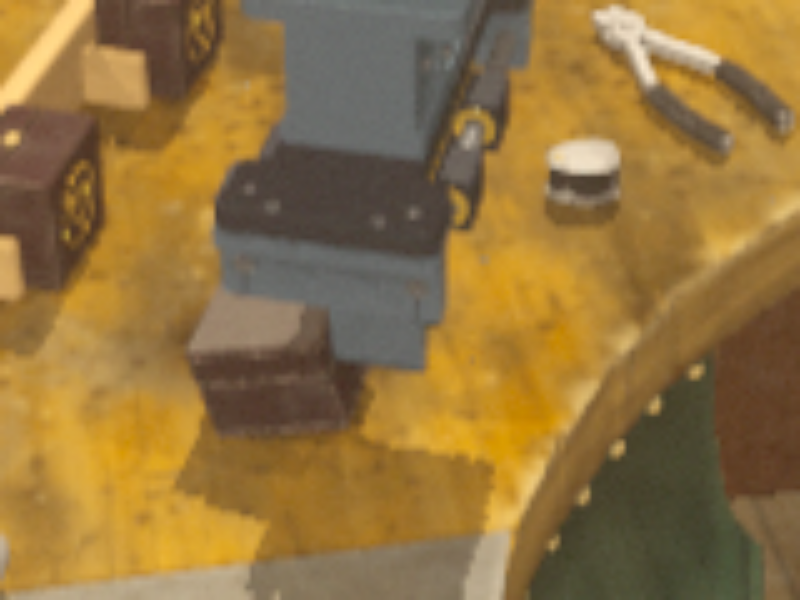

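The left box is tilting about its back edge, at about (215,425), just as the first one did. I'll continue the same arc.

```bash
python3 -m creep '[{"translation":[0.33,0.04,0.28],"delta_rot":[0,0,0]},{"translation":[0.33,0.04,0.28],"delta_rot":[0,0,0]},{"translation":[0.37,0.05,0.25],"delta_rot":[0,0,0]},{"translation":[0.37,0.05,0.25],"delta_rot":[0,0,0]},{"translation":[0.4,0.05,0.19],"delta_rot":[0,0,0]}]'
python3 -m creep '[{"translation":[0.36,0.04,0.24],"delta_rot":[0,0,0]},{"translation":[0.38,0.05,0.18],"delta_rot":[0,0,0]},{"translation":[0.4,0.05,0.15],"delta_rot":[0,0,0]},{"translation":[0.42,0.05,0.1],"delta_rot":[0,0,0]},{"translation":[0.42,0.05,0.1],"delta_rot":[0,0,0]}]'
python3 -c "
from h import *
tool();p,d=grab('side','s9');tool()
cv2.imwrite('pics/s9z.png',cv2.resize(p[200:320,180:340,::-1],None,fx=5,fy=5))"
```

```text
time_s: 7.05
ee_pos: [408.6, 298.1, 67.5]
ee_rot: [-167.8, 90.0, 19.3]
force: [-0.2, -0.1, 0.4]
gripper_width: 19.9
time_s: 7.47
ee_pos: [428.4, 300.5, 74.7]
ee_rot: [164.3, 90.0, -8.6]
force: [-0.1, 0.4, 0.6]
gripper_width: 19.8
t 7.47 pos [428.4 300.5  74.7] x [ 0. -0. -1.] y ang -82.9 F [-0.1  0.4  0.6] w 19.8
t 7.52 pos [429.4 300.8  74.9] x [ 0.002  0.001 -1.   ] y ang -82.9 F [1.1 0.3 0.3] w 20.1
```

View pics/s9z.png

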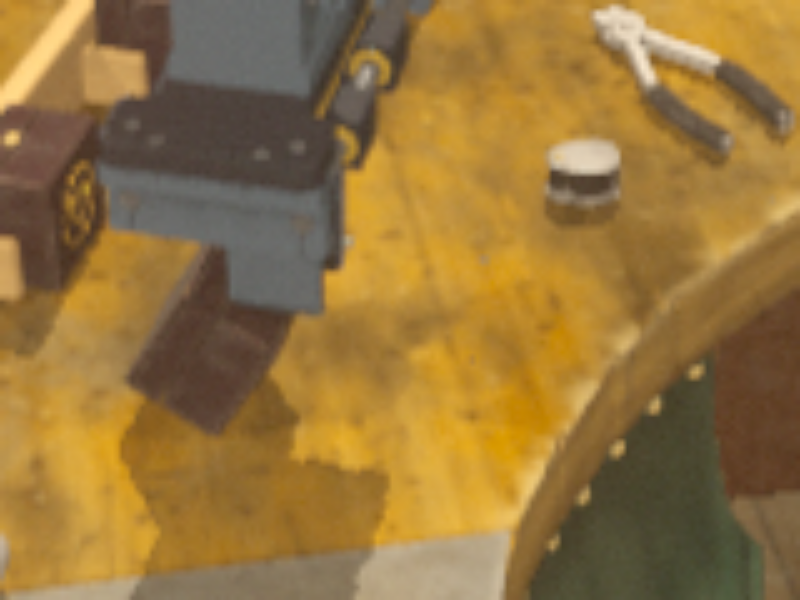

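The box is at about 50–55°. Finishing the push and then backing off.

```bash
python3 -m creep '[{"translation":[0.42,0.05,0.08],"delta_rot":[0,0,0]},{"translation":[0.42,0.05,0.05],"delta_rot":[0,0,0]},{"translation":[0.42,0.05,0.05],"delta_rot":[0,0,0]},{"translation":[0,0,0],"delta_rot":[0,0,0]},{"translation":[0,0,0],"delta_rot":[0,0,0]}]'
python3 -m creep '[{"translation":[-2,-0.2,1.5],"delta_rot":[0,0,0]},{"translation":[-2.5,-0.3,2],"delta_rot":[0,0,0]},{"translation":[-3,-0.3,2],"delta_rot":[0,0,0]},{"translation":[-3,0,2],"delta_rot":[0,0,0]},{"translation":[0,0,0],"delta_rot":[0,0,0]}]'
python3 -c "
from h import *
tool();p,d=grab('side','s10');tool()
cv2.imwrite('pics/s10z.png',cv2.resize(p[150:310,180:380,::-1],None,fx=4,fy=3.75))
p,d=grab('top','t10')
cv2.imwrite('pics/t10z.png',cv2.resize(p[90:270,120:370,::-1],None,fx=3,fy=3))
C=cloud('top',d)
for a in ((262,302),(130,180)):
  P=C[172:225,a[0]:a[1]].reshape(-1,3);P=P[(P[:,2]>47)&(P[:,2]<60)]
  print(len(P),cv2.minAreaRect(P[:,:2].astype(np.float32)))"
```

```text
time_s: 7.93
ee_pos: [440.6, 301.9, 76.4]
ee_rot: [39.2, 90.0, -133.7]
force: [-0.8, -0.5, -0.3]
gripper_width: 20.1
time_s: 8.35
ee_pos: [332.0, 293.7, 154.3]
ee_rot: [-115.1, 89.9, 72.1]
force: [-0.4, -0.4, 0.2]
gripper_width: 20.1
t 8.35 pos [332.  293.7 154.3] x [ 0.001  0.002 -1.   ] y ang -82.8 F [-0.4 -0.4  0.2] w 20.1
t 8.40 pos [334.  294.1 153.2] x [ 0.002  0.002 -1.   ] y ang -82.8 F [-0.2  0.9  1.1] w 20.3
354 ((503.23797607421875, -12.909597396850586), (40.697113037109375, 54.193275451660156), 1.2690306901931763)
383 ((472.61492919921875, 304.0043029785156), (42.15240478515625, 54.164058685302734), 6.136915683746338)
```

View pics/s10z.png

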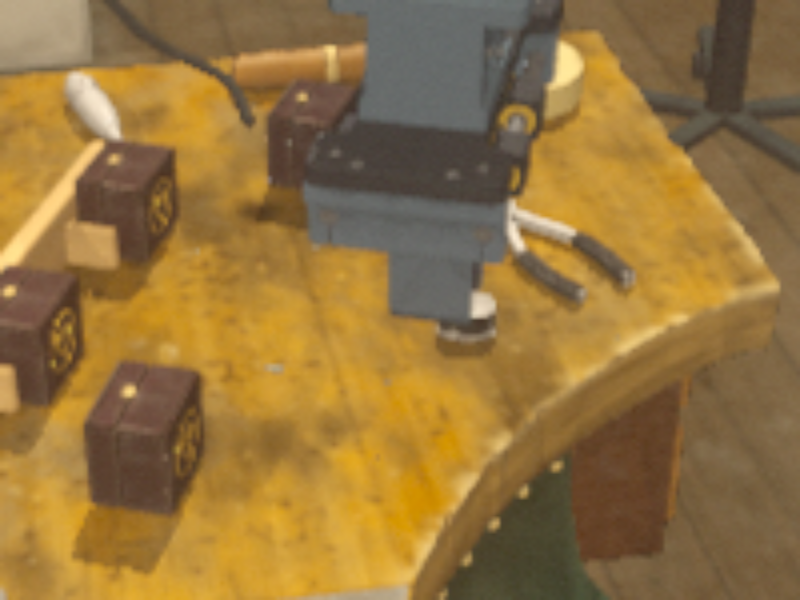

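View pics/t10z.png

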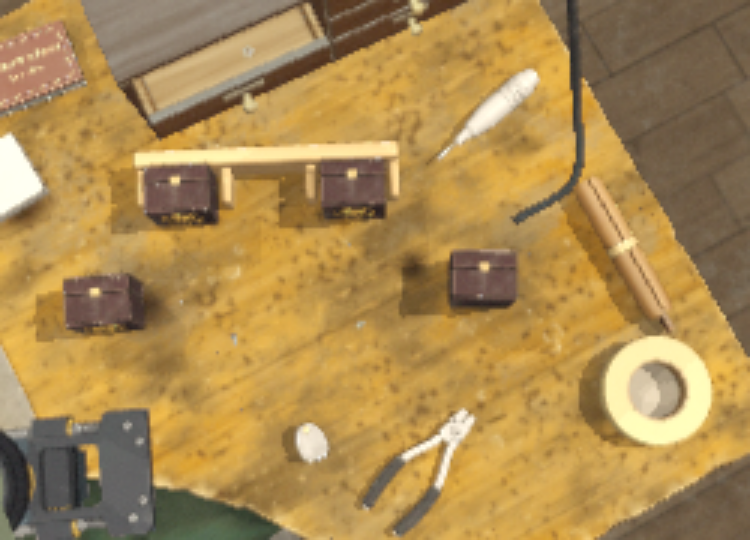

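The left box is on its back and shows the gold stamp towards the robot, at (188,440) in s10z. The right box has no stamp. Next I'll check clearance for the sideways push.

Run:
```python
from h import *
np.set_printoptions(precision=1,suppress=True)
C=cloud('top',np.load('pics/top0.npy'))
P=C.reshape(-1,3)
for x in range(360,600,30):
    print(x,[int(np.max(np.r_[0,P[(abs(P[:,0]-x)<15)&(abs(P[:,1]-y)<15)&(P[:,2]<200)][:,2]])) for y in range(330,480,20)])
print(readout.state()['qpos'])
```

```text
360 [5, 6, 6, 25, 29, 26, 6, 6]
390 [46, 4, 4, 6, 23, 23, 5, 49]
420 [46, 6, 5, 5, 4, 23, 22, 51]
450 [45, 5, 6, 6, 4, 22, 22, 4]
480 [5, 5, 5, 5, 26, 28, 26, 25]
510 [5, 4, 4, 5, 29, 29, 26, 22]
540 [6, 5, 5, 20, 22, 22, 5, 53]
570 [5, 5, 23, 23, 23, 23, 22, 51]
[ 39.8  10.6 112.4  -0.   56.9 122.6]
```

```bash
python3 -m creep '[{"translation":[1.05,0.55,0],"delta_rot":[0,0,0.117]},{"translation":[1.05,0.55,0],"delta_rot":[0,0,0.117]},{"translation":[1.05,0.55,0],"delta_rot":[0,0,0.117]},{"translation":[1.05,0.55,0],"delta_rot":[0,0,0.117]},{"translation":[1.05,0.55,0],"delta_rot":[0,0,0.117]}]' -0.8
python3 -m creep '[{"translation":[1.05,0.55,0],"delta_rot":[0,0,0.117]},{"translation":[1.05,0.55,0],"delta_rot":[0,0,0.117]},{"translation":[1.05,0.55,0],"delta_rot":[0,0,0.117]},{"translation":[1.05,0.55,0],"delta_rot":[0,0,0.117]},{"translation":[1.05,0.55,0],"delta_rot":[0,0,0.117]}]'
python3 -m creep '[{"translation":[1.05,0.55,0],"delta_rot":[0,0,0.117]},{"translation":[1.05,0.55,0],"delta_rot":[0,0,0.117]},{"translation":[0.9,0.2,0],"delta_rot":[0,0,0.11]},{"translation":[0,0,0],"delta_rot":[0,0,0]},{"translation":[0,0,0],"delta_rot":[0,0,0]}]'
python3 -c "
from h import *
tool()"
```

```text
time_s: 8.87
ee_pos: [389.3, 321.4, 150.2]
ee_rot: [11.1, 89.9, -128.0]
force: [-0.3, -0.4, 0.7]
gripper_width: 9.5
time_s: 9.28
ee_pos: [441.8, 348.8, 149.9]
ee_rot: [-26.9, 89.9, -132.5]
force: [-0.4, 0.1, -0.9]
gripper_width: 8.9
time_s: 9.7
ee_pos: [470.9, 361.4, 150.0]
ee_rot: [-54.4, 89.9, -140.8]
force: [-0.0, -0.1, 0.8]
gripper_width: 9.2
t 9.70 pos [470.9 361.4 150. ] x [-0.002 -0.001 -1.   ] y ang 3.6 F [-0.  -0.1  0.8] w 9.2
```

```bash
python3 -m creep '[{"translation":[-0.2,0.2,-3],"delta_rot":[0,0,0]},{"translation":[0,0,-4],"delta_rot":[0,0,0]},{"translation":[0,0,-3.5],"delta_rot":[0,0,0]},{"translation":[0,0,-1.3],"delta_rot":[0,0,0]},{"translation":[0,0,0],"delta_rot":[0,0,0]}]'
python3 -m creep '[{"translation":[0.03,-0.5,0],"delta_rot":[0,0,0]},{"translation":[0.03,-0.4,0],"delta_rot":[0,0,0]},{"translation":[0.03,-0.4,0],"delta_rot":[0,0,0]},{"translation":[0.03,-0.4,0],"delta_rot":[0,0,0]},{"translation":[0.03,-0.5,0],"delta_rot":[0,0,0]}]'
python3 -c "
from h import *
tool();p,d=grab('side','s11');tool()
cv2.imwrite('pics/s11z.png',cv2.resize(p[150:310,120:320,::-1],None,fx=4,fy=3.75))"
```

```text
time_s: 10.12
ee_pos: [465.5, 361.6, 29.2]
ee_rot: [-56.6, 89.5, -142.9]
force: [-0.5, 0.2, -0.2]
gripper_width: 8.9
time_s: 10.53
ee_pos: [471.1, 342.4, 35.1]
ee_rot: [125.2, 89.8, 39.0]
force: [0.4, 2.4, 2.6]
gripper_width: 8.9
t 10.53 pos [471.1 342.4  35.1] x [ 0.003  0.003 -1.   ] y ang 3.8 F [0.4 2.4 2.6] w 8.9
t 10.58 pos [470.8 341.3  34.8] x [ 0.002  0.001 -1.   ] y ang 3.8 F [-0.4  0.4  0.7] w 9.2
```

View pics/s11z.png

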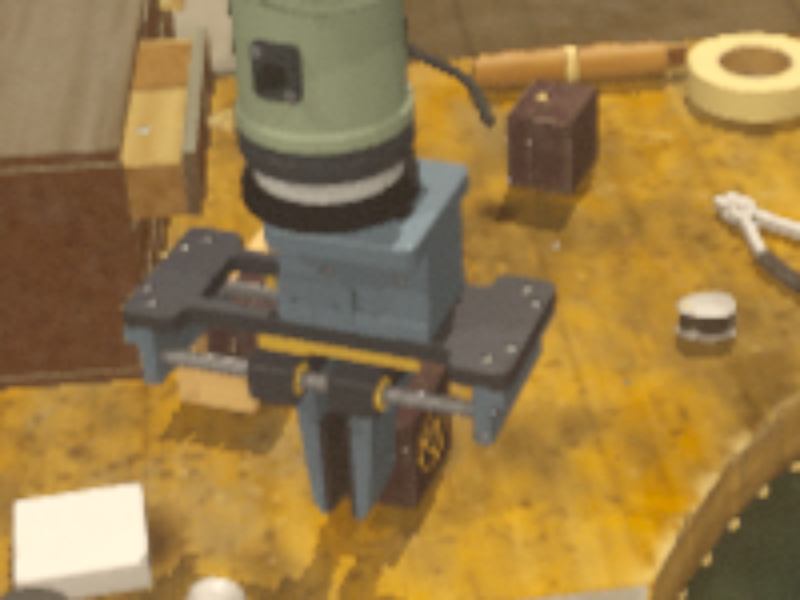

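The fingers have reached the left side of the stamped box at s11z (350,490), low down. I'll push it to the right along the rack direction.

```bash
python3 -m creep '[{"translation":[0.05,-0.7,0],"delta_rot":[0,0,0]},{"translation":[0.07,-1.0,0],"delta_rot":[0,0,0]},{"translation":[0.07,-1.0,0],"delta_rot":[0,0,0]},{"translation":[0.07,-1.0,0],"delta_rot":[0,0,0]},{"translation":[0.07,-1.0,0],"delta_rot":[0,0,0]}]'
python3 -c "
from h import *
tool();p,d=grab('side','s12');tool()
cv2.imwrite('pics/s12z.png',cv2.resize(p[150:310,120:320,::-1],None,fx=4,fy=3.75))
p,d=grab('top','t12')
cv2.imwrite('pics/t12z.png',cv2.resize(p[90:270,120:370,::-1],None,fx=3,fy=3))"
```

```text
time_s: 11.0
ee_pos: [473.2, 293.7, 33.5]
ee_rot: [-63.9, 90.0, -150.1]
force: [0.8, 0.9, 0.8]
gripper_width: 9.3
t 11.00 pos [473.2 293.7  33.5] x [-0. -0. -1.] y ang 3.8 F [0.8 0.9 0.8] w 9.3
t 11.05 pos [472.7 291.6  33.2] x [-0.002 -0.002 -1.   ] y ang 3.8 F [-0.4 -0.9 -0.2] w 8.8
```

View pics/s12z.png

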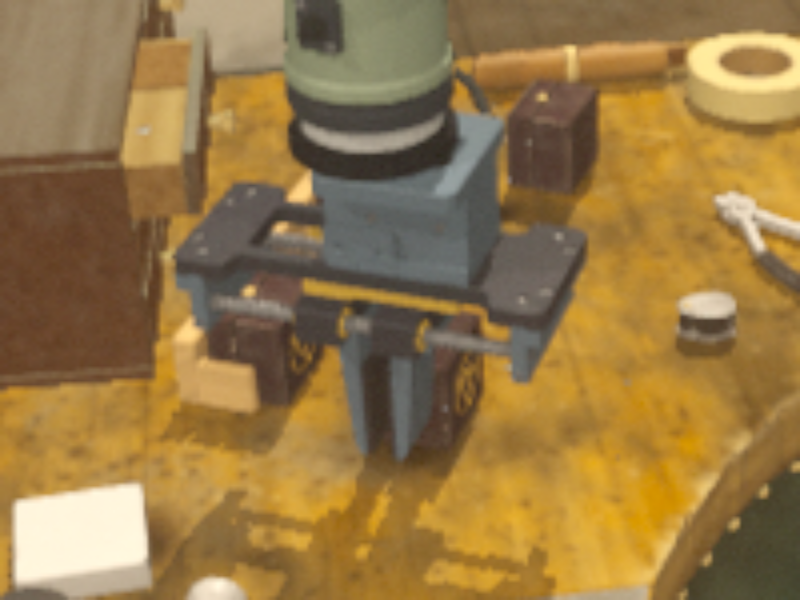

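View pics/t12z.png

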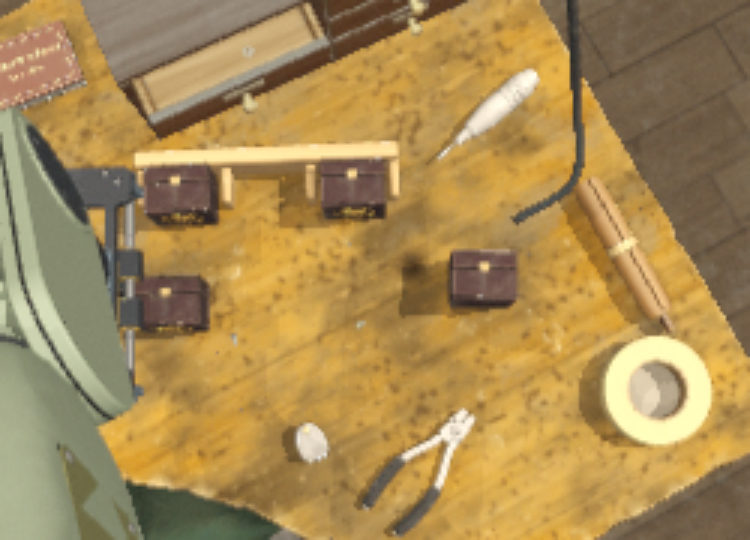

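The box slides squarely, now at t12z (173,300). Continuing.

```bash
python3 -m creep '[{"translation":[0.07,-1.0,0],"delta_rot":[0,0,0]},{"translation":[0.07,-1.0,0],"delta_rot":[0,0,0]},{"translation":[0.07,-1.0,0],"delta_rot":[0,0,0]},{"translation":[0.07,-1.0,0],"delta_rot":[0,0,0]},{"translation":[0.07,-1.0,0],"delta_rot":[0,0,0]}]'
python3 -m creep '[{"translation":[0.07,-1.0,0],"delta_rot":[0,0,0]},{"translation":[0.06,-0.9,0],"delta_rot":[0,0,0]},{"translation":[0.0,-0.5,0],"delta_rot":[0,0,0]},{"translation":[0,-0.2,0],"delta_rot":[0,0,0]},{"translation":[0,0,0],"delta_rot":[0,0,0]}]'
cat > m.py <<'E'
from h import *
import sys
def meas(fn,u0,u1,v0,v1):
    p,d=grab('top',fn); C=cloud('top',d); hsv=cv2.cvtColor(p,cv2.COLOR_RGB2HSV)
    cv2.imwrite('pics/'+fn+'z.png',cv2.resize(p[90:270,120:370,::-1],None,fx=3,fy=3))
    k=(C[...,2]>50)&(C[...,2]<59)&(hsv[...,2]<140); M=np.zeros_like(k);M[v0:v1,u0:u1]=1
    n,l,s,c=cv2.connectedComponentsWithStats((k&M).astype(np.uint8))
    i=1+np.argmax(s[1:,4]);P=C[l==i]; r=cv2.minAreaRect(P[:,:2].astype(np.float32))
    a=np.radians(3.9);q=np.array(r[0])-[572.4,170.8]
    print('box',r,'rel bay x %.1f y %.1f'%(q[0]*np.cos(a)+q[1]*np.sin(a),-q[0]*np.sin(a)+q[1]*np.cos(a)))
E
python3 -c "
from m import *
tool();meas('t13',160,240,166,220);tool()"
```

```text
time_s: 11.52
ee_pos: [476.6, 243.6, 33.3]
ee_rot: [-52.4, 90.0, -138.5]
force: [-0.2, 0.7, -0.1]
gripper_width: 9.2
time_s: 11.93
ee_pos: [478.1, 218.3, 33.5]
ee_rot: [-20.0, 90.0, -106.2]
force: [0.5, -0.1, 0.4]
gripper_width: 9.1
t 11.93 pos [478.1 218.3  33.5] x [-0. -0. -1.] y ang 3.8 F [ 0.5 -0.1  0.4] w 9.1
box ((478.6503601074219, 168.94700622558594), (39.95698165893555, 44.51765060424805), 3.2597391605377197) rel bay x -93.7 y 4.5
t 11.98 pos [478.1 218.7  33.5] x [ 0. -0. -1.] y ang 3.8 F [1.2 0.7 0.2] w 9.2
```

View pics/t13z.png

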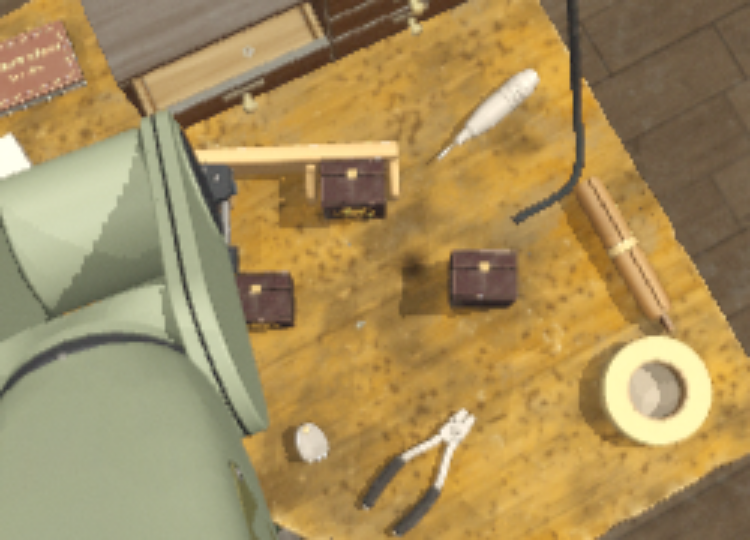

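The box is about 9–11 mm left of the bay line, and the gripper hides about 10 mm of it. A little more push.

```bash
python3 -m creep '[{"translation":[0.03,-0.5,0],"delta_rot":[0,0,0]},{"translation":[0.03,-0.45,0],"delta_rot":[0,0,0]},{"translation":[0,0,0],"delta_rot":[0,0,0]},{"translation":[0,1,0],"delta_rot":[0,0,0]},{"translation":[0,2.5,2.0],"delta_rot":[0,0,0]}]'
python3 -m creep '[{"translation":[-1,2,3],"delta_rot":[0,0,0]},{"translation":[-2,2,3],"delta_rot":[0,0,-0.117]},{"translation":[-3,2,2],"delta_rot":[0,0,-0.117]},{"translation":[-3,2,0],"delta_rot":[0,0,-0.117]},{"translation":[-3,0,0],"delta_rot":[0,0,-0.117]}]'
python3 -c "
from m import *
tool();meas('t14',160,240,166,220);tool()"
```

```text
time_s: 12.4
ee_pos: [475.8, 241.9, 50.6]
ee_rot: [-63.3, 89.5, -149.6]
force: [0.6, 0.6, 0.1]
gripper_width: 9.2
time_s: 12.82
ee_pos: [358.6, 328.7, 135.3]
ee_rot: [164.1, 89.6, 50.9]
force: [0.6, 0.7, -0.3]
gripper_width: 9.1
t 12.82 pos [358.6 328.7 135.3] x [ 0.004  0.005 -1.   ] y ang -23.2 F [ 0.6  0.7 -0.3] w 9.1
box ((478.5487976074219, 165.36033630371094), (40.15670394897461, 52.3735237121582), 2.484693765640259) rel bay x -94.0 y 1.0
t 12.87 pos [351.7 325.1 133.8] x [-0.005 -0.001 -1.   ] y ang -23.4 F [-5.7 -2.7 -1.3] w 9.1
```

View pics/t14z.png

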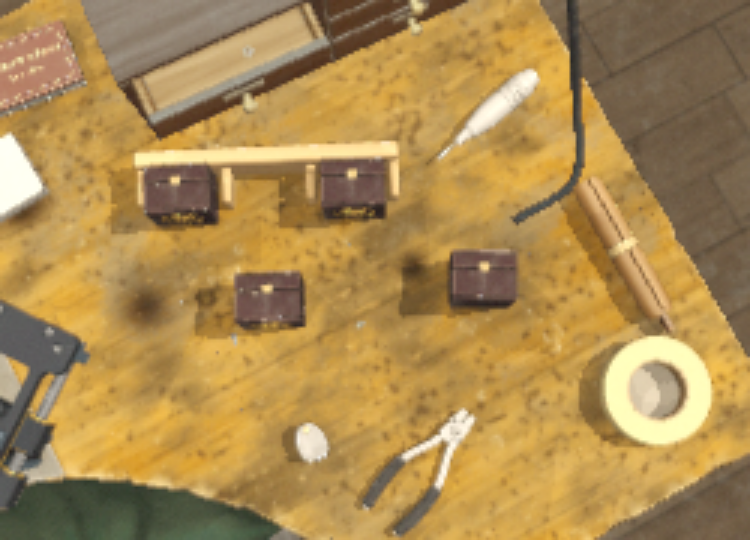

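The stamped box is 94 mm before home, +1 mm sideways, about 1.4° off the rack axis. I'll turn the gripper jaws along the rack and go behind the box.

```bash
python3 -m creep '[{"translation":[0.7,-1.8,0],"delta_rot":[0,0,-0.117]},{"translation":[0.7,-1.8,0],"delta_rot":[0,0,-0.117]},{"translation":[0.7,-1.8,0],"delta_rot":[0,0,-0.117]},{"translation":[0.7,-1.8,0],"delta_rot":[0,0,-0.117]},{"translation":[0.7,-1.8,0],"delta_rot":[0,0,-0.117]}]' -0.56
python3 -m creep '[{"translation":[0.7,-1.8,0],"delta_rot":[0,0,-0.117]},{"translation":[0.7,-1.8,0],"delta_rot":[0,0,-0.117]},{"translation":[0.7,-1.8,0],"delta_rot":[0,0,-0.117]},{"translation":[0.7,-1.8,0],"delta_rot":[0,0,-0.117]},{"translation":[0,0,0],"delta_rot":[0,0,-0.04]}]'
python3 -m creep '[{"translation":[0,0,0],"delta_rot":[0,0,0]},{"translation":[0,0,0],"delta_rot":[0,0,0]}]'
python3 -c "
from h import *
tool()"
```

```text
time_s: 13.28
ee_pos: [393.7, 234.0, 133.4]
ee_rot: [21.7, 90.0, -125.0]
force: [0.7, -0.6, -0.3]
gripper_width: 20.3
time_s: 13.7
ee_pos: [422.5, 160.4, 133.4]
ee_rot: [90.0, 89.9, -86.0]
force: [-0.3, -0.2, 0.7]
gripper_width: 20.0
time_s: 13.87
ee_pos: [421.6, 162.5, 133.4]
ee_rot: [6.1, 90.0, -169.4]
force: [0.5, 0.3, -1.0]
gripper_width: 19.8
t 13.87 pos [421.6 162.5 133.4] x [-0. -0. -1.] y ang -85.5 F [ 0.5  0.3 -1. ] w 19.8
```

```bash
python3 -m creep '[{"translation":[0,-0.1,-3],"delta_rot":[0,0,-0.01]},{"translation":[0,0,-3.5],"delta_rot":[0,0,0]},{"translation":[0,0,-2.5],"delta_rot":[0,0,0]},{"translation":[0,0,-0.9],"delta_rot":[0,0,0]},{"translation":[0,0,0],"delta_rot":[0,0,0]}]'
python3 -m creep '[{"translation":[0.8,0.05,0],"delta_rot":[0,0,0]},{"translation":[0.5,0.04,0],"delta_rot":[0,0,0]},{"translation":[0.5,0.03,0],"delta_rot":[0,0,0]},{"translation":[0.5,0.04,0],"delta_rot":[0,0,0]},{"translation":[0.8,0.05,0],"delta_rot":[0,0,0]}]'
python3 -m creep '[{"translation":[0.8,0.05,0],"delta_rot":[0,0,0]},{"translation":[0.8,0.06,0],"delta_rot":[0,0,0]},{"translation":[0.8,0.05,0],"delta_rot":[0,0,0]},{"translation":[0.8,0.06,0],"delta_rot":[0,0,0]},{"translation":[0.4,0.03,0],"delta_rot":[0,0,0]}]'
python3 -c "
from m import *
tool();meas('t15',170,240,140,220);tool()
p,d=grab('side','s15')
cv2.imwrite('pics/s15z.png',cv2.resize(p[150:310,120:320,::-1],None,fx=4,fy=3.75))"
```

```text
time_s: 14.28
ee_pos: [420.0, 161.4, 32.7]
ee_rot: [16.3, 89.7, -159.7]
force: [-0.3, -0.2, -0.3]
gripper_width: 19.9
time_s: 14.7
ee_pos: [452.7, 163.4, 35.2]
ee_rot: [3.7, 90.0, -172.5]
force: [-2.8, -1.1, 1.2]
gripper_width: 20.2
time_s: 15.12
ee_pos: [490.5, 166.2, 34.5]
ee_rot: [-173.2, 89.9, 10.6]
force: [0.2, 0.8, 0.1]
gripper_width: 19.7
t 15.12 pos [490.5 166.2  34.5] x [ 0.002  0.    -1.   ] y ang -86.2 F [0.2 0.8 0.1] w 19.7
box ((576.9894409179688, 108.67840576171875), (40.095943450927734, 30.231979370117188), 2.0050907135009766) rel bay x 0.4 y -62.3
t 15.17 pos [491.  166.3  34.5] x [ 0.003  0.001 -1.   ] y ang -86.2 F [1.2 0.6 1.2] w 20.4
```

View pics/t15z.png

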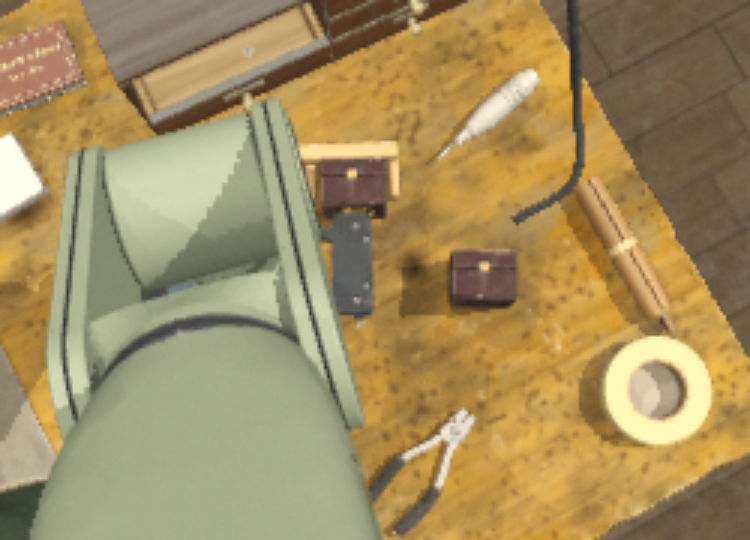

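View pics/s15z.png

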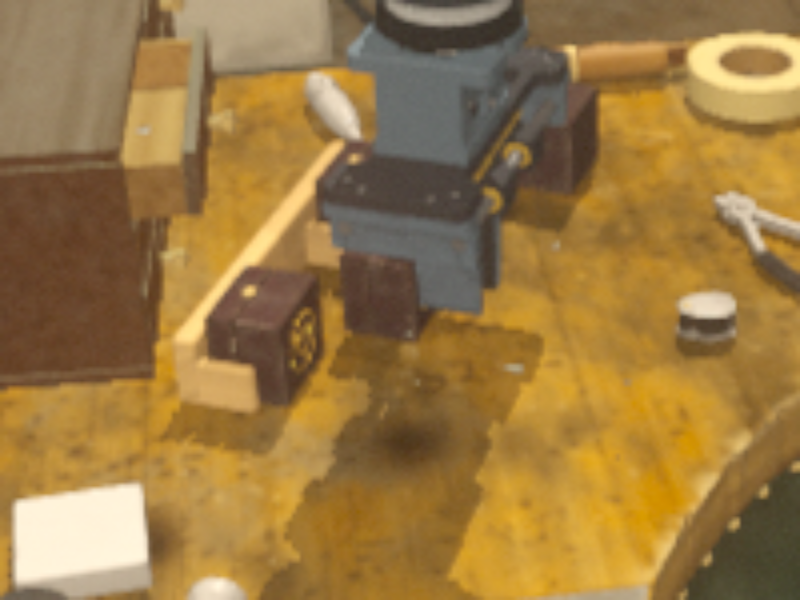

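The stamped box sits square in front of the empty bay, with its nose about 14 mm before the mouth. I'll push it in slowly and watch the force.

```bash
python3 -m creep '[{"translation":[0.4,0.03,0],"delta_rot":[0,0,0]},{"translation":[0.4,0.03,0],"delta_rot":[0,0,0]},{"translation":[0.4,0.03,0],"delta_rot":[0,0,0]},{"translation":[0.4,0.02,0],"delta_rot":[0,0,0]},{"translation":[0.4,0.03,0],"delta_rot":[0,0,0]}]'
python3 -m creep '[{"translation":[0.3,0.02,0],"delta_rot":[0,0,0]},{"translation":[0.3,0.02,0],"delta_rot":[0,0,0]},{"translation":[0.3,0.02,0],"delta_rot":[0,0,0]},{"translation":[0.2,0.02,0],"delta_rot":[0,0,0]},{"translation":[0.1,0,0],"delta_rot":[0,0,0]}]'
python3 -c "
from m import *
tool();
p,d=grab('side','s16');tool()
cv2.imwrite('pics/s16z.png',cv2.resize(p[180:270,150:270,::-1],None,fx=6,fy=6))"
```

```text
time_s: 15.63
ee_pos: [509.0, 167.4, 34.5]
ee_rot: [96.0, 90.0, -80.2]
force: [-0.8, -0.4, -0.4]
gripper_width: 20.0
time_s: 16.05
ee_pos: [521.0, 168.2, 34.5]
ee_rot: [174.0, 90.0, -2.1]
force: [0.1, 0.4, -0.5]
gripper_width: 20.1
t 16.05 pos [521.  168.2  34.5] x [ 0. -0. -1.] y ang -86.2 F [ 0.1  0.4 -0.5] w 20.1
t 16.10 pos [521.1 168.2  34.5] x [ 0. -0. -1.] y ang -86.2 F [ 0.2  0.5 -0.2] w 20.3
```

View pics/s16z.png

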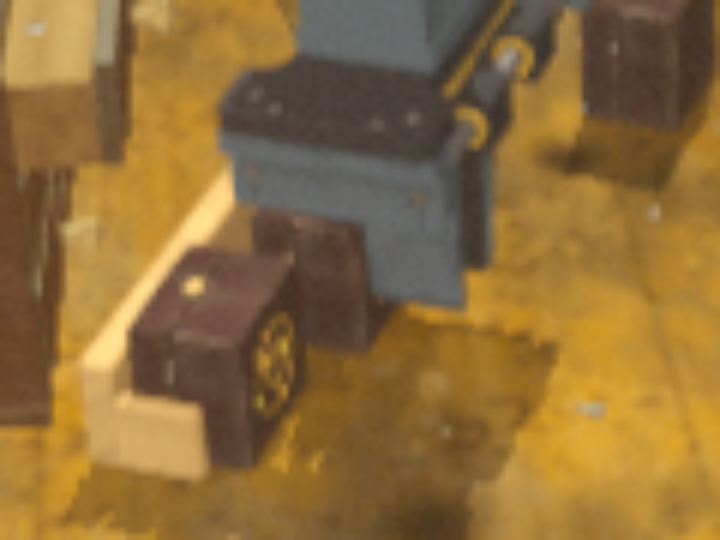

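The box is entering with no side force and about 14 mm to go.

```bash
python3 -m creep '[{"translation":[0.3,0.02,0],"delta_rot":[0,0,0]},{"translation":[0.3,0.02,0],"delta_rot":[0,0,0]},{"translation":[0.3,0.02,0],"delta_rot":[0,0,0]},{"translation":[0.2,0.01,0],"delta_rot":[0,0,0]},{"translation":[0.1,0.01,0],"delta_rot":[0,0,0]}]'
python3 -m creep '[{"translation":[0.1,0.01,0],"delta_rot":[0,0,0]},{"translation":[0.05,0,0],"delta_rot":[0,0,0]},{"translation":[0,0,0],"delta_rot":[0,0,0]}]'
python3 -m creep '[{"translation":[0.1,0.01,0],"delta_rot":[0,0,0]},{"translation":[0.1,0,0],"delta_rot":[0,0,0]},{"translation":[0,0,0],"delta_rot":[0,0,0]}]'
```

```text
time_s: 16.52
ee_pos: [533.2, 169.0, 34.5]
ee_rot: [174.8, 90.0, -1.4]
force: [-1.0, -0.4, -0.2]
gripper_width: 19.9
time_s: 16.77
ee_pos: [534.3, 169.1, 34.4]
ee_rot: [124.5, 90.0, -51.7]
force: [0.4, 0.6, -0.1]
gripper_width: 20.1
time_s: 17.02
ee_pos: [536.3, 169.2, 34.5]
ee_rot: [148.9, 90.0, -27.3]
force: [0.0, 0.4, -0.6]
gripper_width: 20.0
```

No rail contact yet. Pushing on in 1 mm steps.

```bash
for i in 1; do python3 -m creep '[{"translation":[0.1,0.01,0],"delta_rot":[0,0,0]},{"translation":[0.1,0,0],"delta_rot":[0,0,0]},{"translation":[0,0,0],"delta_rot":[0,0,0]}]'; python3 -m creep '[{"translation":[0.1,0.01,0],"delta_rot":[0,0,0]},{"translation":[0.1,0,0],"delta_rot":[0,0,0]},{"translation":[0,0,0],"delta_rot":[0,0,0]}]'; done
```

```text
time_s: 17.27
ee_pos: [536.4, 169.1, 34.5]
ee_rot: [6.0, 89.8, -170.2]
force: [-6.9, 0.4, 4.5]
gripper_width: 20.4
time_s: 17.52
ee_pos: [536.4, 169.0, 34.5]
ee_rot: [5.2, 89.5, -171.0]
force: [-10.8, -1.1, 7.8]
gripper_width: 19.8
```

The tool stopped at x=536.4 with 7 to 11 N of push, so the box is against the rail. Backing straight off, then moving aside to check.

```bash
python3 -m creep '[{"translation":[-1,-0.07,0],"delta_rot":[0,0,0]},{"translation":[-2,-0.14,0],"delta_rot":[0,0,0]},{"translation":[-3,-0.2,1],"delta_rot":[0,0,0]},{"translation":[-2.5,-0.2,3],"delta_rot":[0,0,0]},{"translation":[-1,1.5,3.5],"delta_rot":[0,0,0]}]'
python3 -m creep '[{"translation":[-1,3,2],"delta_rot":[0,0,0]},{"translation":[-1.5,3.5,0],"delta_rot":[0,0,0]},{"translation":[-1.5,3.5,0],"delta_rot":[0,0,0]},{"translation":[-1,3.5,0],"delta_rot":[0,0,0]},{"translation":[0,0,0],"delta_rot":[0,0,0]}]'
python3 -c "
from m import *
tool();meas('t17',192,225,140,175)
meas('t18',160,193,140,175);meas('t19',225,260,140,175);meas('t20',262,302,170,220)
p,d=grab('side','s17');tool()
cv2.imwrite('pics/s17z.png',cv2.resize(p[150:310,120:320,::-1],None,fx=4,fy=3.75))"
```

```text
time_s: 17.93
ee_pos: [439.7, 175.4, 107.8]
ee_rot: [22.1, 89.4, -154.1]
force: [1.4, 0.9, -0.8]
gripper_width: 20.0
time_s: 18.35
ee_pos: [394.6, 318.8, 130.2]
ee_rot: [-127.8, 89.7, 56.3]
force: [-0.3, 0.1, 0.6]
gripper_width: 20.3
t 18.35 pos [394.6 318.8 130.2] x [ 0.003  0.005 -1.   ] y ang -85.9 F [-0.3  0.1  0.6] w 20.3
box ((573.2406005859375, 170.01278686523438), (39.669986724853516, 52.782352447509766), 4.186943531036377) rel bay x 0.8 y -0.8
box ((567.7378540039062, 244.03955078125), (40.45622634887695, 52.952606201171875), 5.303655624389648) rel bay x 0.3 y 73.4
box ((577.2664794921875, 97.46705627441406), (39.14332962036133, 52.584388732910156), 2.0205776691436768) rel bay x -0.1 y -73.5
box ((502.1326599121094, -13.662067413330078), (38.19298553466797, 51.86483383178711), 1.6375110149383545) rel bay x -82.7 y -179.3
t 18.60 pos [395.5 312.2 129.3] x [ 0.    -0.001 -1.   ] y ang -86.2 F [-0.6 -0.2 -0.7] w 20.1
```

View pics/t20z.png

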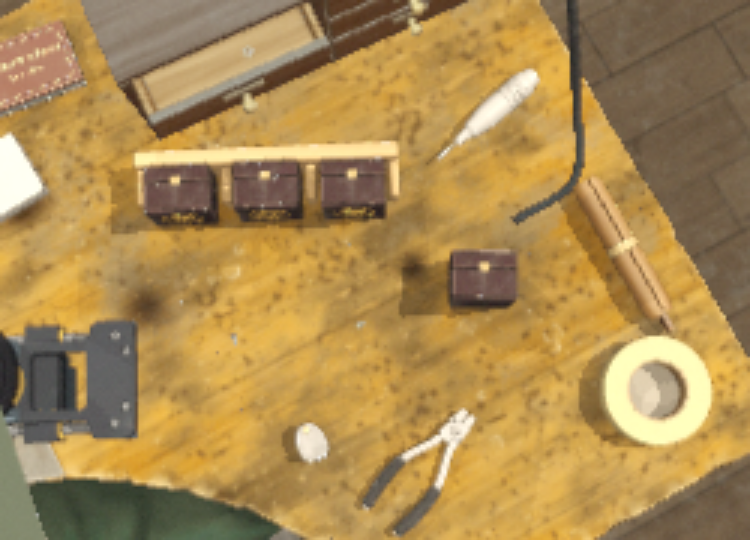

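View pics/s17z.png

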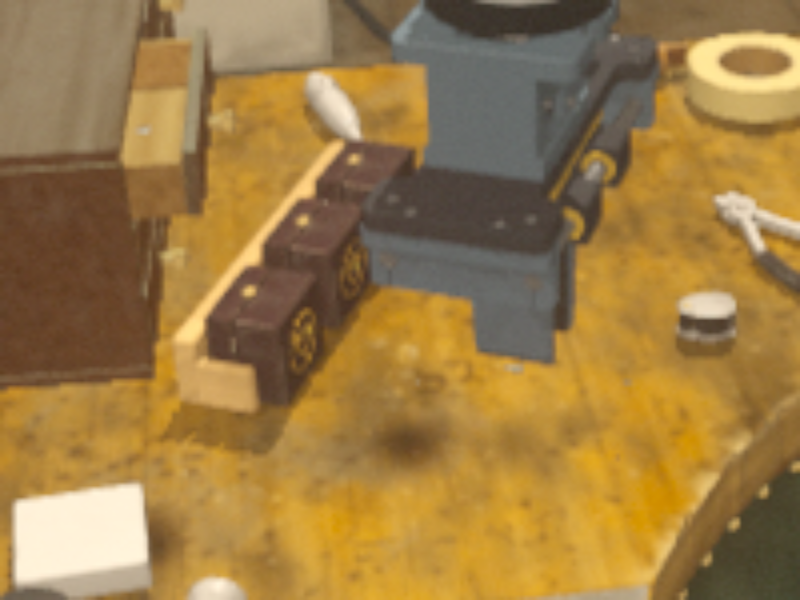

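The stamped box is in line with the packed ones at (0.8, -0.8) mm from home, square to within about 0.5°, stamp facing out. The other box is on its back at (502,-14), and the gripper is clear of everything. Handing in.

```bash
python3 -c "
from workcell import env
print(env.job_done())"
```

```text
the job is handed in; nothing more can be done
None
```

Both boxes were rolled onto their backs with the fingertips, and the stamped one, which was the left box, is now home in the empty bay of the rack. I pushed it sideways along the rack and then straight in until it met the rail, where the push force rose to about 11 N. The job was handed in at about 18.6 s of the 72 s allowed; it reports no verdict.

- **Stamped box:** the last top view puts it 0.8 mm from home in depth and 0.8 mm sideways, square to within about 0.5°. The last side view shows the stamp facing the robot.
- **Other box:** it lies on its back on the bench, about 197 mm from the bay. No stamp shows on its underside.
- **Packed boxes:** they measure within about 0.3 mm of where they started.
- **Loupe and tape roll:** they look unmoved in the final pictures, but I did not measure them again.
- **Robot:** the gripper was clear of everything at hand-in.

No check failed. Camera heights read about 1.5 mm high throughout, which is within the stated calibration error.

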